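# Release the force cell from the ratchet vice and set it on its load board

### The job

The black force cell is held in the blue ratchet vice. Pull up the red knob to lift the sprung pawl off the ratchet wheel, without forcing it against its stop, and hold it up until the jaw has backed off all the way. Then let go of the knob, take the cell out and set it down gently in the middle of the wooden load board, its long side along the board's long side, leaving the brass weight, the notebook and the spare mirror glass where they are.

Things in the scene. Friction and masses are not known exactly. Their poses are not given: they have to be found in the camera images.
- vice: Fixed blue steel ratchet vice, base 270x90x12 mm. Origin: centre of its underside; x runs along the base from gear end (-x) to fixed jaw (+x), z up. Fixed jaw face at x=+95 mm; jaws 66 mm wide (y), tops 50 mm above the bench. Ratchet wheel 60 mm across on the -y side (x=-60, y=-34, axle 50 mm high), pawl lying over it; star handle on the axle's +y end. No part but the knob is over 112 mm high
- pawl: Dark steel pawl, a bar 96x9x7 mm over the wheel, its top 88 mm above the bench. Origin: its pivot pin at (-15,-34,84) mm of the vice; axes as the vice's while it is down. It points to -x, its tooth 45 mm from the pin. A spring (3 to 5 N at the knob) and the jaw's load hold it in the wheel: up to 12 N at the knob until it breaks free. Let down, it drops back into the wheel
- pawl_eye (a point): Eye in the pawl, 80 mm from the pin, at the pin's height. The red knob stands over it on a thin stem: upright round head 22 mm across, 28 mm high; pinch it along the vice's y. The stem slides in the eye: its free play before it takes the pawl along is 0 to 14 mm, differs each time and is not measured; the head's middle stands 24 to 38 mm above this point (24 = 14 mm of play)
- lift_stop: Black rubber buffer 10 mm across under a small aluminium bracket over the pawl; origin: its lower end. After the play, the tooth clears the wheel when the knob has risen about 8 mm more (the pull drops to about 5 N), and the pawl meets the buffer 1 to 2 mm higher; from there the pull climbs steeply, up to 8 N per mm. Over about 11 N of pull there puts 15 N on the buffer and bends the pawl
- jaw (a joint): Moving jaw, in m: 0 clamped, 0.027 backed off all the way (toward the vice's -x). Once the pawl is clear its return spring and damper back it off in 1 to 2 s without help; if the pawl is let down earlier it catches the next tooth and the jaw stops half way
- force_cell: Black force cell, a block 44x52x34 mm (x, y, z) with a printed label, 0.18 to 0.3 kg. Origin: centre of its underside. It stands on the vice's base, 12 mm above the bench, its 52 mm length along the vice's x between the jaws; its two sides 44 mm apart are free to grasp
- weight_board: Wooden load board lying loose on the bench, 62x85 mm (x, y), flat top 11 mm above the bench, small wire eyes at its edge up to 22 mm high. Origin: centre of its underside
- brass_weight: Brass test weight, 33 mm across, 40 mm high, standing on the bench. Origin: centre of its underside
- log_pad: Dark blue notebook, 148 x 109 x 14 mm, lying on the bench. Origin: centre of its underside
- spare_glass: Spare mirror glass in its carrier, oval, 97 x 150 x 9 mm, lying on the bench. Origin: centre of its underside

How it is judged:
By the outcome, as a careful person would: the job done as asked, in the order asked, and still so for the second after the job is handed in, with the robot touching nothing.
It also fails if it takes over 72 s, if anything falls off the work surface, if the arm or the gripper's body presses on something with over 40 N, if the wrist force passes 120 N, or if a joint passes its speed limit or range.

### The arm

A 6-joint arm with a two-finger parallel gripper is mounted at the origin on a cart in front of the work surface, level with it; the furniture and walls round the work are solid. World frame = base frame: x ahead of the robot, y to its left, z up, the work surface at z = 0. Lengths are in m, angles in rad, forces in N, time in s.
With the tool pointing down it reaches from about 0.35 to 0.775 m from the base axis. Payload 5.5 kg.
Tool frame: the origin (TCP) lies at the very end of the fingers, on their centre line; the grasp point (between the pads) lies 19 mm behind it; z points along the fingers, y is the line along which they close (so a half turn about z gives the same grasp; the last joint's range is limited). The gripper opens to 85 mm and grips with 20 to 120 N. Pads are 22 mm wide; open, the fingers measure 114 mm over their backs; the gripper's body (76 mm by 85 mm) begins 54 mm behind the grasp point. The pads swing forward as they close: fully open they stand 13 mm farther back than shut.
Start: joints at [1.195, 0.313, 0.046, 1.304, 0, 1.431], TCP at [0.134, 0.559, 0.231] pointing down, gripper open.
Joint ranges: [-2.76, 2.76], [-0.86, 1.69], [-1.03, 1.26], [-2.2, 2.34], [-1.47, 1.5], [-3.14, 3.14]. Speed limits (rad/s): [2.57, 2.57, 3.14, 3.14, 3.14, 3.14].

### API

Orientations are given as a unit quaternion [w, x, y, z].
In Python, from workcell import env, imaging, ticket gives the robot as it stands. The module is installed in compiled form; this text tells all that it offers.
- The arm moves only by the tool apply_moves, never from a script. Its argument "rows" is a list of rows, each an object with "xyz": the shift along the tool's x, y, z in mm, a list of three; "turn": the turn, a rotation vector about the tool's x, y, z in rad, a list of three; "grip": the opening, from 0 (shut) to 1 (fully open). A call has 1 to 12 rows; each row is the pose to reach, as a shift and turn from the pose commanded when the call began, along the tool's axes at that moment; what a row does not reach only later rows make up. A row lasts 1/12 s, in which the tool goes at most 41.7 mm and 7.16 degrees, less where a joint would pass 70% of its speed; a pose out of reach is approached as far as the arm can. A call with a gripper value outside its range is refused whole. The fingers move at their own pace and stop on an object; "force" is the grip in N (left out, the last holds). Time passes only in rows, so rows that repeat a pose let the fingers close. It gives the time, the measured TCP pose, the force, the opening and the grip force at its end, in the units of the state.
- env.get_state(): the state, without advancing time (a new reading comes with each control period).
- imaging.read_camera(name): name is "scene" or "side" or "wrist"; returns a dict with "color" (480x640x3 uint8, blue, green, red), "z_map" (480x640 float32, m along the optical axis (not along the pixel's ray), 0 where there is no reading), "camera_matrix" (3x3 intrinsics, pixels), "view" (4x4, takes a point from world to camera coordinates). Camera axes: x right, y down, z forward; pixel columns grow to the right and rows downward; lengths in m; the calibration is good to about 2 mm. The wrist camera is an equidistant fisheye: a pixel r from the principal point sees the ray r / f radians off the axis. A picture is of the moment at which its call begins.
- ticket.hand_in(): hands the job in; it is judged then, once.
The state is a dict: "clock": time; "joint_pos": joint angles; "qvel": joint speeds; "tau": joint torques, N m; "tcp_pos": TCP position; "orientation": TCP orientation; "wrist_force": force on the tool from outside, world axes, zero at the start; "ft_torque": the same for the moment, N m; "finger_gap": finger opening in m; "grip_force": force on a finger pad.
Only numpy, scipy, OpenCV 4.12 (cv2) and the standard library are available. Lean on these libraries where they do the work, as an engineer would, in place of code of your own. Each camera call takes 0.05 s, during which the arm holds its last target. There are 200 camera calls.

## Working session

There is one attempt and no reset: what is moved stays moved. The work goes in short steps, Python scripts to look and compute and a tool call to move; the robot and the scene stay as the last step left them, time stands still between calls to the robot, and variables do not carry over. Pictures are saved under pics/ and viewed, at most 10 in all, crops included, and the job is handed in when it is done.

Besides the shell and the picture viewer there is one more tool, called after ">>>" by a JSON object that holds its "fn" and its "kwargs". apply_moves: Moves the arm, as the interface text tells. Its arguments: {"type":"object","properties":{"rows":{"type":"array"},"force":{"type":"number"}},"required":["rows"]}

```bash
mkdir -p pics; cat > h.py <<'E'
import numpy as np, cv2
from workcell import env, imaging, ticket
def cam(n):
    c=imaging.read_camera(n); np.savez(f'{n}.npz',**c); return c
def pts(c):
    # world points per pixel (pinhole)
    K=c['camera_matrix'];z=c['z_map'];v,u=np.mgrid[0:480,0:640]
    P=np.stack([(u-K[0,2])/K[0,0]*z,(v-K[1,2])/K[1,1]*z,z],-1)
    V=c['view'];return (P-V[:3,3])@V[:3,:3]
def ray(c,u,v,h):
    K=c['camera_matrix'];V=c['view'];d=np.array([(u-K[0,2])/K[0,0],(v-K[1,2])/K[1,1],1])@V[:3,:3]
    o=-V[:3,:3].T@V[:3,3];return o+d*(h-o[2])/d[2]
E
python3 - <<'E'
from h import *
s=env.get_state();print({k:np.round(v,3) for k,v in s.items()})
for n in('scene','side'):
    c=cam(n);cv2.imwrite(f'pics/{n}0.png',c['color']);V=c['view'];print(n,c['camera_matrix'].round(1).tolist(),(-V[:3,:3].T@V[:3,3]).round(3),V[:3,:3].round(2).tolist())
E
```

```text
{'clock': np.float64(0.0), 'joint_pos': array([ 1.195,  0.314,  0.045,  1.304, -0.   ,  1.431]), 'qvel': array([-0.001, -0.001, -0.   , -0.001, -0.001, -0.002]), 'tau': array([ 2.0000e-03, -4.8062e+01,  2.9854e+01,  1.9000e-02, -0.0000e+00,
        0.0000e+00]), 'tcp_pos': array([0.134, 0.559, 0.23 ]), 'orientation': array([-0.   ,  0.118,  0.993, -0.001]), 'wrist_force': array([-0.986,  0.065,  0.004]), 'ft_torque': array([-0.01 , -0.051,  0.042]), 'grip_force': np.float64(0.0), 'finger_gap': np.float64(0.085)}
scene [[507.7, 0.0, 320.4], [0.0, 507.7, 245.6], [0.0, 0.0, 1.0]] [ 0.183 -0.525  0.907] [[0.85, -0.53, -0.02], [-0.43, -0.67, -0.6], [0.31, 0.52, -0.8]]
side [[518.1, 0.0, 327.8], [0.0, 518.1, 234.1], [0.0, 0.0, 1.0]] [ 0.458 -0.853  0.706] [[1.0, -0.04, -0.01], [-0.03, -0.56, -0.83], [0.02, 0.83, -0.56]]
```

View pics/scene0.png

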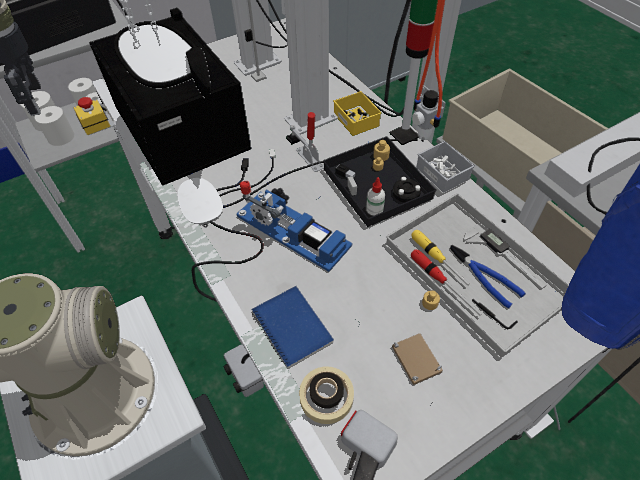

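View pics/side0.png

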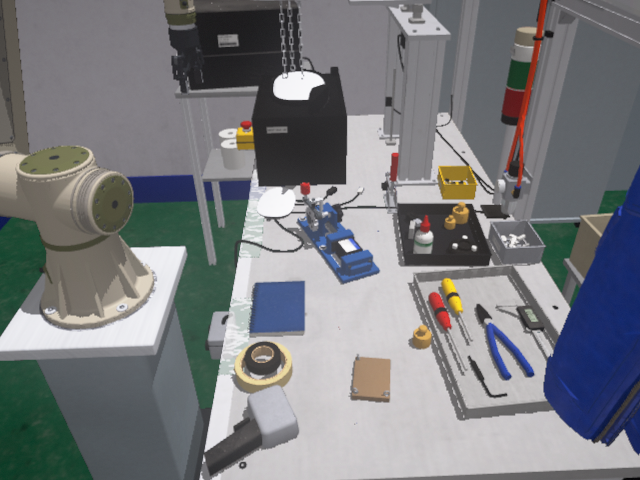

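The scene view shows the vice around (295,230), its knob at (245,187), the cell at (317,233) and the board at (416,358). The brass weight is at (430,299), next to the tray, and the glass at (200,200). In the side view the knob is at (305,188) and the board at (372,378).

```bash
python3 - <<'E'
from h import *
for n,kn,bd,vb in(('scene',(225,165,270,205),(380,325,450,390),(225,180,360,275)),('side',(290,175,320,205),(340,345,405,405),(285,180,385,285))):
    c=dict(np.load(n+'.npz'));P=pts(c);hsv=cv2.cvtColor(c['color'],cv2.COLOR_BGR2HSV);H,S,Vv=cv2.split(hsv)
    def m(box,mask):
        o=np.zeros((480,640),bool);x0,y0,x1,y1=box;o[y0:y1,x0:x1]=mask[y0:y1,x0:x1];return o
    r=m(kn,((H<8)|(H>172))&(S>150)&(Vv>80)); v,u=np.nonzero(r);Q=P[r];
    print(n,'knob px',u.mean().round(1),v.mean().round(1),u.min(),u.max(),v.min(),v.max(),'n',len(Q),np.median(Q,0).round(4),'z',np.percentile(Q[:,2],[2,98]).round(3))
    b=m(bd,(H>5)&(H<25)&(S>70)&(np.abs(P[...,2]-.011)<.006));Q=P[b];(cx,cy),sz,a=cv2.minAreaRect((Q[:,:2]*1000).astype(np.float32));print('board',cx,cy,sz,a,len(Q),np.median(Q[:,2]))
    bl=m(vb,(H>100)&(H<125)&(S>120)&(P[...,2]>.005));Q=P[bl]
    base=Q[(Q[:,2]<.017)];(cx,cy),sz,a=cv2.minAreaRect((base[:,:2]*1000).astype(np.float32));print('base',cx,cy,sz,a,len(base))
    top=Q[(Q[:,2]>.044)&(Q[:,2]<.056)];print('jawtops',len(top),cv2.minAreaRect((top[:,:2]*1000).astype(np.float32)))
E
```

```text
scene knob px 244.8 187.2 240 250 181 194 n 105 [0.4316 0.2072 0.1211] z [0.105 0.129]
board 542.04345703125 -263.1717529296875 (84.65145874023438, 61.255611419677734) 81.83914184570312 1278 0.009839032426019446
base 523.42431640625 147.6050262451172 (141.9512939453125, 273.04351806640625) 21.713354110717773 1105
jawtops 500 ((514.0718994140625, 104.50094604492188), (62.97982406616211, 178.743896484375), 21.538026809692383)
side knob px 305.6 185.7 301 309 182 192 n 41 [0.4384 0.2066 0.124 ] z [0.088 0.13 ]
board 543.4441528320312 -263.59130859375 (86.22886657714844, 60.082725524902344) 81.8340072631836 1288 0.011311620190455791
base 503.0749206542969 101.52565002441406 (248.27389526367188, 185.36587524414062) 84.73526000976562 395
jawtops 372 ((525.3120727539062, 72.3700180053711), (63.14060974121094, 112.79564666748047), 23.89754295349121)
```

```bash
python3 - <<'E'
from h import *
c=dict(np.load('scene.npz'));P=pts(c)
# height map of anything >0.06 in region
x=P[...,0];y=P[...,1];z=P[...,2];ok=(c['z_map']>0)
print('rows y .75..-.35, cols x .1...8 (cm height)')
for yy in np.arange(.75,-.36,-.05):
    print('%5.2f'%yy,' '.join('%3d'%(100*np.percentile(z[k],98)) if (k:=ok&(abs(x-xx)<.025)&(abs(y-yy)<.025)).sum()>5 else '  .' for xx in np.arange(.1,.85,.05)))
E
```

```text
rows y .75..-.35, cols x .1...8 (cm height)
 0.75 -71 -71 -71   0  20  22  22  22  22  22   .   1  21  20  19
 0.70 -70 -71 -71   0  20  22  31  22  22  20   .   0  22   9  17
 0.65 -71  21 -71   0  20  22  35  31  22  20   .   0   0   0   0
 0.60 -71  31 -71   0  20  22  22  34  22  20   0   0   0   0   .
 0.55  37  45 -71   0  20  22  22  25  25  20   0   0   0  29   .
 0.50  38  40 -71   0  20  22  22  25  26  20   0   0  25   .   0
 0.45 -71 -71 -71   0  20  20  20  26  25  20   0   0  34  33  32
 0.40 -71 -71 -71 -71   0   1   1  26   1   0   1   4  26  19   4
 0.35 -71 -71 -71 -71   1   1   1   0   1   0   0   4   0   0   4
 0.30 -71 -71 -71 -71   1   1   1   0   0   0   0  15   0   0   0
 0.25 -71 -71 -71 -71   0   1   1   4   2   0   0   3   3   3   4
 0.20   . -61 -71 -71   0   0  11  12   7   1   0   3   3   1   4
 0.15   0   0 -71   0   0   0   0  11   8   4   0   3   3   0   0
 0.10   0   0 -71 -71   0   0   0   1   5   5   0   3  10   3   3
 0.05   5   0 -71 -71   0   0   0   0   4   4   1   3   5   3   3
-0.00  28   0 -71 -71   0   1   1   1   4   4   0   2   2   2   2
-0.05  29   0 -71  -3   0   1   1   1   0   0   0   2   2   2   0
-0.10  25   0 -71  -1   0   1   1   1   0   0   0   2   2   2   1
-0.15   0   0   . -71   0   1   1   1   0   0   0   2   2   1   1
-0.20   .   .   .   .   2   4   4   0   1   1   0   3   1   1   1
-0.25   .   .   .   .   2   4   4   0   1   1   0   2   2   1   1
-0.30   .   .   .   .   0   4   4   0   1   1   0   0   2   0  35
-0.35   .   .   .   .   0   4   4   0   0   0   0   0   2   2  36
```

>>> {"fn": "apply_moves", "kwargs": {"rows": [{"xyz": [-20,-33,-4],"turn": [0,0,0.1],"grip": 1},{"xyz": [-40,-66,-8],"turn": [0,0,0.2],"grip": 1},{"xyz": [-60,-100,-12],"turn": [0,0,0.3],"grip": 1},{"xyz": [-80,-132,-16],"turn": [0,0,0.4],"grip": 1},{"xyz": [-98,-165,-20],"turn": [0,0,0.5],"grip": 1},{"xyz": [-115,-198,-20],"turn": [0,0,0.6],"grip": 1},{"xyz": [-150,-213,-20],"turn": [0,0,0.7],"grip": 1},{"xyz": [-187,-228,-20],"turn": [0,0,0.8],"grip": 1},{"xyz": [-224,-243,-20],"turn": [0,0,0.9],"grip": 1},{"xyz": [-261,-258,-20],"turn": [0,0,0.957],"grip": 1},{"xyz": [-298,-273,-20],"turn": [0,0,0.957],"grip": 1},{"xyz": [-335,-288,-20],"turn": [0,0,0.957],"grip": 1}]}}

```text
clock: 1.1
tcp_pos: [0.3939, 0.1992, 0.2512]
orientation: [-0.0, 0.562, 0.827, 0.0]
wrist_force: [-0.2, 1.0, -0.7]
finger_gap: 0.0851
grip_force: 0.0
```

```bash
python3 - <<'E'
from h import *
c=cam('wrist');cv2.imwrite('pics/w1.png',c['color']);V=c['view'];s=env.get_state()
print(c['camera_matrix'].round(1).tolist(),(-V[:3,:3].T@V[:3,3]).round(3),V[:3,:3].round(2).tolist(),s['tcp_pos'],s['orientation'],s['clock'],s['wrist_force'])
E
```

```text
[[371.6, 0.0, 320.8], [0.0, 371.6, 241.4], [0.0, 0.0, 1.0]] [0.368 0.263 0.393] [[0.93, 0.37, 0.0], [0.35, -0.9, 0.27], [0.1, -0.25, -0.96]] [0.40004928 0.1959194  0.25086779] [2.54648826e-03 5.63979559e-01 8.25784776e-01 2.75584721e-04] 1.15 [ 6.76623809 -2.93542461  0.89092517]
```

View pics/w1.png

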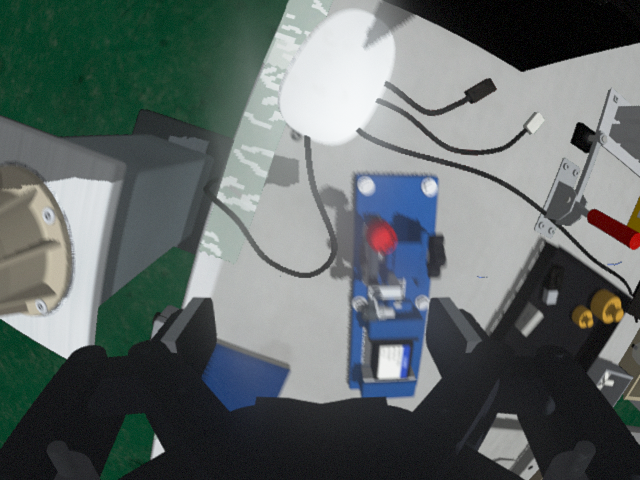

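The wrist view shows the red knob at (382,238), the vice base spanning x 350–438 and y 175–395, and the cell at (390,360). The tool is nearly aligned with the vice. I'll measure again now that it is at rest.

```bash
cat >> h.py <<'E'
def wrays(c,u,v):
    K=c['camera_matrix'];d=np.stack([np.asarray(u,float)-K[0,2],np.asarray(v,float)-K[1,2]],-1)/K[0,0]
    t=np.linalg.norm(d,axis=-1,keepdims=True)+1e-9
    return np.concatenate([d/t*np.tan(t),np.ones_like(t)],-1)  # z=1 scaled
def wpts(c):
    v,u=np.mgrid[0:480,0:640];V=c['view'];return (wrays(c,u,v)*c['z_map'][...,None]-V[:3,3])@V[:3,:3]
def wplane(c,u,v,h):
    V=c['view'];d=wrays(c,u,v)@V[:3,:3];o=-V[:3,:3].T@V[:3,3];return o+d*((h-o[2])/d[...,2:3])
E
python3 - <<'E'
from h import *
c=cam('wrist');s=env.get_state();print(s['tcp_pos'].round(4),s['orientation'].round(4),s['wrist_force'].round(2),s['clock'])
P=wpts(c);H,S,Vv=cv2.split(cv2.cvtColor(c['color'],cv2.COLOR_BGR2HSV))
r=((H<8)|(H>172))&(S>150)&(Vv>80);r[:,450:]=0;r[:150]=0;r[330:]=0;r[:,:340]=0
v,u=np.nonzero(r);Q=P[r];print('knob px',u.min(),u.max(),v.min(),v.max(),np.median(Q,0).round(4),'ztop',np.percentile(Q[:,2],[50,90,98]).round(4))
t=r&(P[...,2]>np.percentile(Q[:,2],90)-.006);v,u=np.nonzero(t);print('top',len(u),cv2.minEnclosingCircle(P[t][:,:2].astype(np.float32)))
(cu,cv_),rr=cv2.minEnclosingCircle(np.stack([u,v],1).astype(np.float32));print(cu,cv_,rr,wplane(c,cu,cv_,.13))
bl=(H>98)&(H<125)&(S>110);n,lab,st,_=cv2.connectedComponentsWithStats(bl.astype(np.uint8));k=lab[190,400];print(st[k]);b=(lab==k)&(P[...,2]<.02)
v,u=np.nonzero(b);Q=wplane(c,u,v,.012);print(cv2.minAreaRect((Q[:,:2]*1000).astype(np.float32)))
dirx=np.array([np.cos(np.radians(-68.3)),np.sin(np.radians(-68.3))])
for dg in(-66,-67,-68,-69,-70):
    X=np.array([np.cos(np.radians(dg)),np.sin(np.radians(dg))]);Y=np.array([-X[1],X[0]]);a=Q[:,:2]@X;q=Q[:,:2]@Y;print(dg,np.percentile(a,[.2,99.8]).round(4),np.percentile(q,[.2,99.8]).round(4))
E
```

```text
[0.397  0.1978 0.2507] [8.000e-04 5.645e-01 8.254e-01 1.000e-04] [-0.89  0.06  0.12] 1.2
knob px 365 388 214 240 [0.4364 0.2152 0.1235] ztop [0.1235 0.1268 0.1285]
top 396 ((0.4084590673446655, 0.23412485420703888), 0.043872930109500885)
376.10699462890625 227.2685546875 12.871509552001953 [0.43535817 0.21633245 0.13      ]
[ 350  166   82  140 5590]
((480.6473693847656, 194.2335205078125), (86.9602279663086, 147.13621520996094), 22.004283905029297)
-66 [-0.0557  0.0879] [0.4763 0.5632]
-67 [-0.0642  0.0784] [0.4757 0.5625]
-68 [-0.0735  0.069 ] [0.4749 0.5616]
-69 [-0.083   0.0595] [0.474  0.5612]
-70 [-0.0925  0.05  ] [0.4729 0.5618]
```

>>> {"fn": "apply_moves", "kwargs": {"rows": [{"xyz": [0,20,20],"turn": [0,0,-0.013],"grip": 0.6},{"xyz": [2,42,50],"turn": [0,0,-0.013],"grip": 0.6},{"xyz": [2,42,75],"turn": [0,0,-0.013],"grip": 0.6},{"xyz": [2,42,75],"turn": [0,0,-0.013],"grip": 0.6},{"xyz": [2,42,75],"turn": [0,0,-0.013],"grip": 0.6}]}}

```text
clock: 1.62
tcp_pos: [0.4289, 0.218, 0.1751]
orientation: [-0.002, 0.556, 0.831, -0.002]
wrist_force: [0.0, 0.2, 1.1]
finger_gap: 0.0511
grip_force: 0.0
```

```bash
python3 - <<'E'
from h import *
c=cam('wrist');c=cam('wrist');cv2.imwrite('pics/w2.png',c['color']);s=env.get_state();print(s['tcp_pos'].round(4),s['orientation'].round(4),s['wrist_force'].round(2),s['clock'])
P=wpts(c);H,S,Vv=cv2.split(cv2.cvtColor(c['color'],cv2.COLOR_BGR2HSV))
r=(((H<8)|(H>172))&(S>150)&(Vv>80)).astype(np.uint8);r[:150]=0
n,lab,st,ce=cv2.connectedComponentsWithStats(r);T=s['tcp_pos']
q=s['orientation'];from scipy.spatial.transform import Rotation as R;M=R.from_quat([q[1],q[2],q[3],q[0]]).as_matrix()
for k in range(1,n):
    if st[k,4]>60:
        Q=P[lab==k];print(st[k],ce[k].round(0),np.median(Q,0).round(4),'z',np.percentile(Q[:,2],[2,50,98]).round(4), 'tool frame', ((np.median(Q,0)-T)@M).round(4), np.percentile((Q-T)@M,[5,95],axis=0).round(4).tolist())
E
```

```text
[0.4308 0.2186 0.1776] [2.000e-04 5.560e-01 8.312e-01 4.000e-04] [-0.02  0.02  0.81] 1.7167
[605 234  35  29 392] [624. 247.] [0.6511 0.3141 0.1012] z [0.0788 0.1012 0.1205] tool frame [0.0042 0.24   0.0767] [[-0.0028, 0.2371, 0.0601], [0.0081, 0.245, 0.098]]
[ 310  258   39   38 1035] [328. 278.] [0.4356 0.214  0.1237] z [0.1218 0.1237 0.1286] tool frame [-0.0061  0.0027  0.0539] [[-0.0146, -0.006, 0.0497], [0.003, 0.0114, 0.0554]]
```

View pics/w2.png

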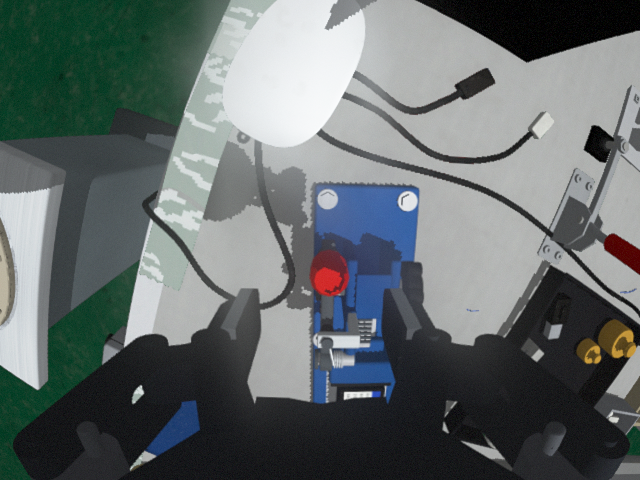

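The wrist view shows the knob at (329,276), 6 mm toward tool −x and 3 mm toward +y of the centre line. The silver bracket, at (345,340), is clear of the finger planes.

>>> {"fn": "apply_moves", "kwargs": {"rows": [{"xyz": [-6,3,0],"turn": [0,0,0],"grip": 0.6},{"xyz": [-6,3,20],"turn": [0,0,0],"grip": 0.6},{"xyz": [-6,3,40],"turn": [0,0,0],"grip": 0.6},{"xyz": [-6,3,55],"turn": [0,0,0],"grip": 0.6},{"xyz": [-6,3,65],"turn": [0,0,0],"grip": 0.6},{"xyz": [-6,3,72],"turn": [0,0,0],"grip": 0.6},{"xyz": [-6,3,72],"turn": [0,0,0],"grip": 0.6},{"xyz": [-6,3,72],"turn": [0,0,0],"grip": 0.6},{"xyz": [-6,3,72],"turn": [0,0,0],"grip": 0.6}]}}

```text
clock: 2.47
tcp_pos: [0.437, 0.214, 0.1054]
orientation: [0.001, 0.556, 0.831, 0.001]
wrist_force: [0.1, -0.2, -0.0]
finger_gap: 0.0511
grip_force: 0.0
```

```bash
python3 - <<'E'
from h import *
c=cam('wrist');s=env.get_state();print(s['tcp_pos'].round(4),s['orientation'].round(4),s['wrist_force'].round(2),s['clock'])
cv2.imwrite('pics/w3.png',cv2.resize(c['color'][200:420,200:480],None,fx=2,fy=2))
E
```

```text
[0.437  0.2141 0.1054] [6.000e-04 5.562e-01 8.310e-01 8.000e-04] [ 0.48 -0.19 -0.86] 2.5167
```

View pics/w3.png

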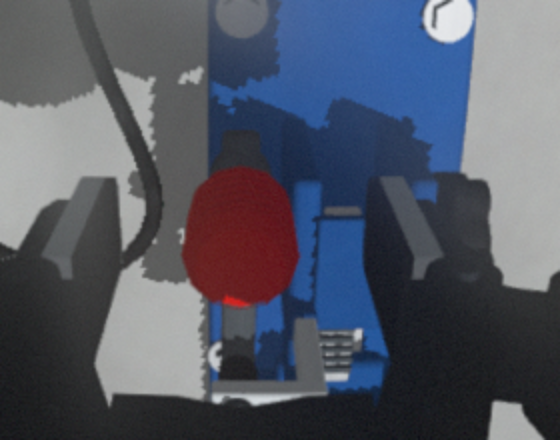

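The crop shows the knob centred between the open fingers at (240,235). I'll descend 3 mm and close.

>>> {"fn": "apply_moves", "kwargs": {"rows": [{"xyz": [0,0,3],"turn": [0,0,0],"grip": 0.6},{"xyz": [0,0,3],"turn": [0,0,0],"grip": 0.2},{"xyz": [0,0,3],"turn": [0,0,0],"grip": 0.1},{"xyz": [0,0,3],"turn": [0,0,0],"grip": 0.1},{"xyz": [0,0,3],"turn": [0,0,0],"grip": 0.1},{"xyz": [0,0,3],"turn": [0,0,0],"grip": 0.1},{"xyz": [0,0,3],"turn": [0,0,0],"grip": 0.1},{"xyz": [0,0,3],"turn": [0,0,0],"grip": 0.1}], "force": 45}}

```text
clock: 3.18
tcp_pos: [0.4365, 0.2139, 0.1015]
orientation: [0.0, 0.556, 0.831, 0.0]
wrist_force: [0.9, 1.1, 1.4]
finger_gap: 0.0204
grip_force: 44.0
```

>>> {"fn": "apply_moves", "kwargs": {"rows": [{"xyz": [0,0,-1],"turn": [0,0,0],"grip": 0.1},{"xyz": [0,0,-2],"turn": [0,0,0],"grip": 0.1},{"xyz": [0,0,-2],"turn": [0,0,0],"grip": 0.1},{"xyz": [0,0,-2],"turn": [0,0,0],"grip": 0.1}]}}

```text
clock: 3.52
tcp_pos: [0.4364, 0.2139, 0.1035]
orientation: [0.0, 0.556, 0.831, 0.0]
wrist_force: [2.3, 1.8, -0.0]
finger_gap: 0.0203
grip_force: 44.1
```

>>> {"fn": "apply_moves", "kwargs": {"rows": [{"xyz": [0,0,-1],"turn": [0,0,0],"grip": 0.1},{"xyz": [0,0,-2],"turn": [0,0,0],"grip": 0.1},{"xyz": [0,0,-2],"turn": [0,0,0],"grip": 0.1},{"xyz": [0,0,-2],"turn": [0,0,0],"grip": 0.1}]}}

```text
clock: 3.85
tcp_pos: [0.4363, 0.2139, 0.1055]
orientation: [0.0, 0.556, 0.831, 0.0]
wrist_force: [2.1, 1.9, 0.1]
finger_gap: 0.0204
grip_force: 44.1
```

>>> {"fn": "apply_moves", "kwargs": {"rows": [{"xyz": [0,0,-1],"turn": [0,0,0],"grip": 0.1},{"xyz": [0,0,-2],"turn": [0,0,0],"grip": 0.1},{"xyz": [0,0,-2],"turn": [0,0,0],"grip": 0.1},{"xyz": [0,0,-2],"turn": [0,0,0],"grip": 0.1}]}}

```text
clock: 4.18
tcp_pos: [0.4363, 0.2139, 0.1075]
orientation: [0.0, 0.556, 0.831, 0.0]
wrist_force: [2.6, 1.4, 0.4]
finger_gap: 0.0206
grip_force: 44.2
```

>>> {"fn": "apply_moves", "kwargs": {"rows": [{"xyz": [0,0,-1],"turn": [0,0,0],"grip": 0.1},{"xyz": [0,0,-2],"turn": [0,0,0],"grip": 0.1},{"xyz": [0,0,-2],"turn": [0,0,0],"grip": 0.1},{"xyz": [0,0,-2],"turn": [0,0,0],"grip": 0.1}]}}

```text
clock: 4.52
tcp_pos: [0.436, 0.2138, 0.1087]
orientation: [-0.0, 0.556, 0.831, -0.0]
wrist_force: [5.7, 3.1, -8.4]
finger_gap: 0.0204
grip_force: 44.5
```

>>> {"fn": "apply_moves", "kwargs": {"rows": [{"xyz": [0,0,-1],"turn": [0,0,0],"grip": 0.1},{"xyz": [0,0,-2],"turn": [0,0,0],"grip": 0.1},{"xyz": [0,0,-2],"turn": [0,0,0],"grip": 0.1},{"xyz": [0,0,-2],"turn": [0,0,0],"grip": 0.1}]}}

```text
clock: 4.85
tcp_pos: [0.436, 0.2138, 0.1106]
orientation: [-0.0, 0.556, 0.831, -0.0]
wrist_force: [3.5, 2.7, -8.1]
finger_gap: 0.0201
grip_force: 44.5
```

>>> {"fn": "apply_moves", "kwargs": {"rows": [{"xyz": [0,0,-1],"turn": [0,0,0],"grip": 0.1},{"xyz": [0,0,-2],"turn": [0,0,0],"grip": 0.1},{"xyz": [0,0,-2],"turn": [0,0,0],"grip": 0.1},{"xyz": [0,0,-2],"turn": [0,0,0],"grip": 0.1}]}}

```text
clock: 5.18
tcp_pos: [0.436, 0.2137, 0.1126]
orientation: [-0.0, 0.556, 0.831, -0.0]
wrist_force: [4.3, 2.0, -8.7]
finger_gap: 0.0203
grip_force: 44.6
```

>>> {"fn": "apply_moves", "kwargs": {"rows": [{"xyz": [0,0,-1],"turn": [0,0,0],"grip": 0.1},{"xyz": [0,0,-1],"turn": [0,0,0],"grip": 0.1},{"xyz": [0,0,-1],"turn": [0,0,0],"grip": 0.1}]}}

```text
clock: 5.43
tcp_pos: [0.4361, 0.2137, 0.1138]
orientation: [-0.0, 0.556, 0.831, -0.0]
wrist_force: [3.2, 2.9, -7.6]
finger_gap: 0.0202
grip_force: 44.7
```

>>> {"fn": "apply_moves", "kwargs": {"rows": [{"xyz": [0,0,-1],"turn": [0,0,0],"grip": 0.1},{"xyz": [0,0,-1],"turn": [0,0,0],"grip": 0.1},{"xyz": [0,0,-1],"turn": [0,0,0],"grip": 0.1}]}}

```text
clock: 5.68
tcp_pos: [0.436, 0.2137, 0.115]
orientation: [-0.0, 0.556, 0.831, -0.0]
wrist_force: [4.1, 1.8, -7.6]
finger_gap: 0.0202
grip_force: 44.6
```

>>> {"fn": "apply_moves", "kwargs": {"rows": [{"xyz": [0,0,-0.6],"turn": [0,0,0],"grip": 0.1},{"xyz": [0,0,-0.6],"turn": [0,0,0],"grip": 0.1},{"xyz": [0,0,-0.6],"turn": [0,0,0],"grip": 0.1}]}}

```text
clock: 5.93
tcp_pos: [0.436, 0.2137, 0.1155]
orientation: [-0.0, 0.556, 0.831, -0.0]
wrist_force: [4.5, 1.7, -9.2]
finger_gap: 0.0204
grip_force: 44.4
```

>>> {"fn": "apply_moves", "kwargs": {"rows": [{"xyz": [0,0,-0.5],"turn": [0,0,0],"grip": 0.1},{"xyz": [0,0,-0.5],"turn": [0,0,0],"grip": 0.1},{"xyz": [0,0,-0.5],"turn": [0,0,0],"grip": 0.1}]}}

```text
clock: 6.18
tcp_pos: [0.4362, 0.2137, 0.1167]
orientation: [0.0, 0.556, 0.831, 0.0]
wrist_force: [3.3, 1.2, -5.1]
finger_gap: 0.0203
grip_force: 44.9
```

>>> {"fn": "apply_moves", "kwargs": {"rows": [{"xyz": [0,0,-0.3],"turn": [0,0,0],"grip": 0.1},{"xyz": [0,0,-0.3],"turn": [0,0,0],"grip": 0.1},{"xyz": [0,0,-0.3],"turn": [0,0,0],"grip": 0.1},{"xyz": [0,0,-0.3],"turn": [0,0,0],"grip": 0.1},{"xyz": [0,0,-0.3],"turn": [0,0,0],"grip": 0.1},{"xyz": [0,0,-0.3],"turn": [0,0,0],"grip": 0.1},{"xyz": [0,0,-0.3],"turn": [0,0,0],"grip": 0.1},{"xyz": [0,0,-0.3],"turn": [0,0,0],"grip": 0.1},{"xyz": [0,0,-0.3],"turn": [0,0,0],"grip": 0.1},{"xyz": [0,0,-0.3],"turn": [0,0,0],"grip": 0.1},{"xyz": [0,0,-0.3],"turn": [0,0,0],"grip": 0.1},{"xyz": [0,0,-0.3],"turn": [0,0,0],"grip": 0.1}]}}

```text
clock: 7.18
tcp_pos: [0.4362, 0.2138, 0.1167]
orientation: [-0.0, 0.556, 0.831, 0.0]
wrist_force: [2.7, 1.2, -4.5]
finger_gap: 0.0203
grip_force: 45.0
```

>>> {"fn": "apply_moves", "kwargs": {"rows": [{"xyz": [0,0,0],"turn": [0,0,0],"grip": 0.1},{"xyz": [0,0,0],"turn": [0,0,0],"grip": 0.1},{"xyz": [0,0,0],"turn": [0,0,0],"grip": 0.1},{"xyz": [0,0,0],"turn": [0,0,0],"grip": 0.1},{"xyz": [0,0,0],"turn": [0,0,0],"grip": 0.1},{"xyz": [0,0,0],"turn": [0,0,0],"grip": 0.1},{"xyz": [0,0,0],"turn": [0,0,0],"grip": 0.1},{"xyz": [0,0,0],"turn": [0,0,0],"grip": 0.1},{"xyz": [0,0,0],"turn": [0,0,0],"grip": 0.1},{"xyz": [0,0,0],"turn": [0,0,0],"grip": 0.1},{"xyz": [0,0,0],"turn": [0,0,0],"grip": 0.1},{"xyz": [0,0,0],"turn": [0,0,0],"grip": 0.1}]}}

```text
clock: 8.18
tcp_pos: [0.4361, 0.2138, 0.1167]
orientation: [-0.0, 0.556, 0.831, 0.0]
wrist_force: [3.3, 0.2, -5.0]
finger_gap: 0.0201
grip_force: 45.0
```

```bash
python3 - <<'E'
from h import *
c=cam('side');d=cam('scene')
a=cv2.resize(c['color'][170:290,270:400],None,fx=3,fy=3);b=cv2.resize(d['color'][170:290,220:350],None,fx=3,fy=3)
cv2.imwrite('pics/jaw.png',np.hstack([a,b]))
E
```

```text
(no output)
```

View pics/jaw.png

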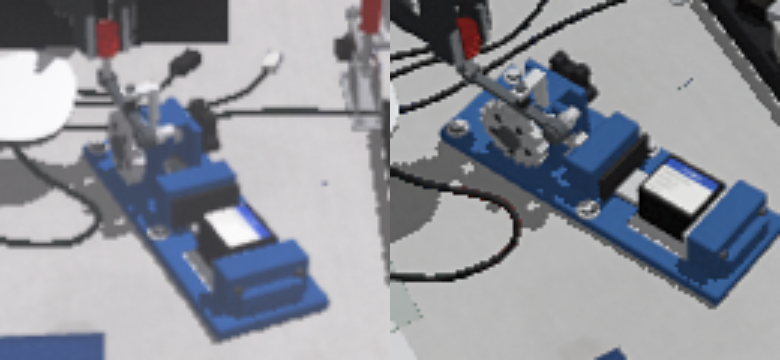

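The crops show the pawl lifted and the moving jaw backed off, with a clear gap between it and the cell at (640,170) in the right crop. I'll measure the opening and the cell pose.

```bash
python3 - <<'E'
from h import *
t=np.radians(-68);X=np.array([np.cos(t),np.sin(t)]);Y=np.array([-X[1],X[0]])
for n in('scene','side'):
    c=dict(np.load(n+'.npz'));P=pts(c);H,S,Vv=cv2.split(cv2.cvtColor(c['color'],cv2.COLOR_BGR2HSV))
    a=P[...,:2]@X;q=P[...,:2]@Y;z=P[...,2]
    k=(H>98)&(H<125)&(S>110)&(abs(z-.05)<.005)&(abs(q-.518)<.05)&(a>-.05)&(a<.22);hh,e=np.histogram(a[k],bins=np.arange(-.05,.22,.005));print(n,[(round(float(x),3),int(y)) for x,y in zip(e,hh) if y])
    k=(abs(z-.046)<.003)&(abs(q-.518)<.03)&(a>.06)&(a<.18)&~((H>98)&(H<125)&(S>110)&(Vv>60)&(abs(z-.05)<.0025))
    print('cell',k.sum(),cv2.minAreaRect((np.stack([a[k],q[k]],1)*1000).astype(np.float32)))
    w=k&(S<60)&(Vv>120);print('label',cv2.minAreaRect((np.stack([a[w],q[w]],1)*1000).astype(np.float32)))
print(env.get_state()['clock'])
E
```

```text
scene [(0.005, 2), (0.01, 4), (0.015, 2), (0.02, 2), (0.025, 6), (0.045, 21), (0.05, 44), (0.055, 46), (0.06, 43), (0.065, 47), (0.07, 11), (0.075, 1), (0.1, 1), (0.105, 8), (0.11, 3), (0.115, 5), (0.12, 4), (0.125, 3), (0.13, 4), (0.135, 5), (0.14, 7), (0.145, 4), (0.15, 2), (0.16, 29), (0.165, 30), (0.17, 31), (0.175, 36), (0.18, 17)]
cell 581 ((119.84312438964844, 516.8291625976562), (119.93495178222656, 58.49440383911133), 1.2000927925109863)
label ((127.76150512695312, 514.4002685546875), (45.00756072998047, 44.955596923828125), 43.28645706176758)
side [(0.045, 13), (0.05, 27), (0.055, 25), (0.06, 33), (0.065, 38), (0.07, 11), (0.105, 2), (0.11, 6), (0.115, 4), (0.12, 5), (0.125, 2), (0.13, 2), (0.135, 7), (0.14, 3), (0.145, 5), (0.155, 2), (0.16, 28), (0.165, 36), (0.17, 42), (0.175, 39), (0.18, 37), (0.185, 4)]
cell 459 ((121.98184204101562, 517.4462280273438), (115.87431335449219, 59.65007400512695), 0.6694413423538208)
label ((127.52214050292969, 513.5681762695312), (47.76620101928711, 24.942453384399414), 0.2943818271160126)
8.2833
```

>>> {"fn": "apply_moves", "kwargs": {"rows": [{"xyz": [0,0,0],"turn": [0,0,0],"grip": 0.1},{"xyz": [0,0,0],"turn": [0,0,0],"grip": 0.1},{"xyz": [0,0,0],"turn": [0,0,0],"grip": 0.1},{"xyz": [0,0,0],"turn": [0,0,0],"grip": 0.1},{"xyz": [0,0,1.5],"turn": [0,0,0],"grip": 0.1},{"xyz": [0,0,3],"turn": [0,0,0],"grip": 0.1},{"xyz": [0,0,4.5],"turn": [0,0,0],"grip": 0.1},{"xyz": [0,0,6],"turn": [0,0,0],"grip": 0.1},{"xyz": [0,0,7.5],"turn": [0,0,0],"grip": 0.1},{"xyz": [0,0,9],"turn": [0,0,0],"grip": 0.1},{"xyz": [0,0,10],"turn": [0,0,0],"grip": 0.1},{"xyz": [0,0,10],"turn": [0,0,0],"grip": 0.1}]}}

```text
clock: 9.28
tcp_pos: [0.4362, 0.2139, 0.1069]
orientation: [0.0, 0.556, 0.831, 0.0]
wrist_force: [1.3, 2.0, -0.2]
finger_gap: 0.0201
grip_force: 45.4
```

>>> {"fn": "apply_moves", "kwargs": {"rows": [{"xyz": [0,0,0],"turn": [0,0,0],"grip": 0.5},{"xyz": [0,0,0],"turn": [0,0,0],"grip": 0.6},{"xyz": [0,0,0],"turn": [0,0,0],"grip": 0.6},{"xyz": [0,0,0],"turn": [0,0,0],"grip": 0.6},{"xyz": [0,0,-10],"turn": [0,0,0],"grip": 0.6},{"xyz": [0,0,-30],"turn": [0,0,0],"grip": 0.6},{"xyz": [0,0,-50],"turn": [0,0,0],"grip": 0.6},{"xyz": [0,0,-65],"turn": [0,0,0],"grip": 0.6},{"xyz": [-25,0,-70],"turn": [0,0,0],"grip": 0.9},{"xyz": [-55,10,-70],"turn": [0,0,0],"grip": 0.9},{"xyz": [-55,10,-70],"turn": [0,0,0],"grip": 0.9},{"xyz": [-55,10,-70],"turn": [0,0,0],"grip": 0.9}]}}

```text
clock: 10.28
tcp_pos: [0.4672, 0.1659, 0.1774]
orientation: [0.0, 0.557, 0.83, 0.0]
wrist_force: [-0.1, 0.2, -0.8]
finger_gap: 0.077
grip_force: 0.0
```

```bash
python3 - <<'E'
from h import *
c=cam('wrist');c=cam('wrist');cv2.imwrite('pics/w4.png',c['color']);s=env.get_state();print(s['tcp_pos'].round(4),s['orientation'].round(4),s['wrist_force'].round(2),s['clock'])
E
```

```text
[0.4658 0.1668 0.1768] [-4.000e-04  5.565e-01  8.309e-01 -1.000e-04] [-0.26  0.33 -1.19] 10.3833
```

View pics/w4.png

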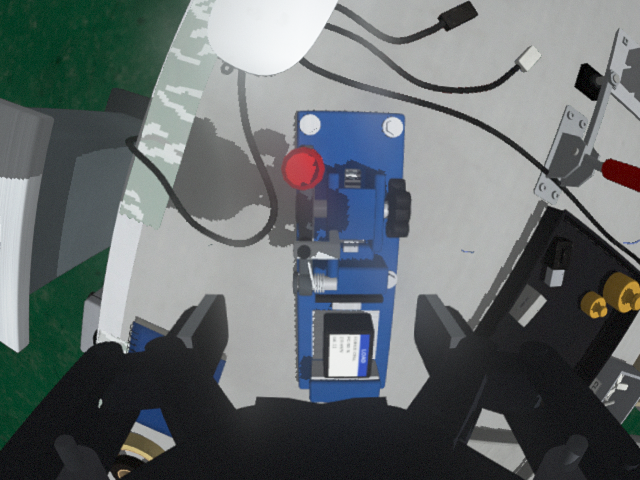

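The wrist view shows the vice open, the knob down at (303,168) and the cell at (348,350), against the fixed jaw. Next I'll measure the cell top.

```bash
python3 - <<'E'
from h import *
from scipy.spatial.transform import Rotation as R
c=dict(np.load('wrist.npz'));s=env.get_state();T=s['tcp_pos'];q=s['orientation'];M=R.from_quat([q[1],q[2],q[3],q[0]]).as_matrix()
P=wpts(c);k=np.zeros((480,640),bool);k[300:395,310:390]=1
hsv=cv2.cvtColor(c['color'],cv2.COLOR_BGR2HSV);H,S,V=cv2.split(hsv);k&=(abs(P[...,2]-.046)<.004)&~((H>98)&(H<125)&(S>110)&(np.arange(640)<365))
k=cv2.morphologyEx(k.astype(np.uint8),cv2.MORPH_OPEN,np.ones((3,3)))>0
v,u=np.nonzero(k);Q=(wplane(c,u,v,.046)-T)@M;print(len(u),u.min(),u.max(),v.min(),v.max(),np.percentile(Q,[1,99],axis=0).round(4).tolist(),cv2.minAreaRect((Q[:,:2]*1000).astype(np.float32)))
for p in((328,333),(372,333),(377,378),(330,378)):print(p,((wplane(c,*p,.046)-T)@M).round(4))
# edges: white label
w=k&(S<50)&(V>140);v,u=np.nonzero(w);Q=(wplane(c,u,v,.046)-T)@M;print('label',cv2.minAreaRect((Q[:,:2]*1000).astype(np.float32)))
# vice side edges near cell (base z .012)
b=(H>98)&(H<125)&(S>110)&(P[...,2]<.02)&(P[...,2]>.005);v,u=np.nonzero(b);Q=(wplane(c,u,v,.012)-T)@M;Q=Q[(Q[:,0]>.0)&(abs(Q[:,1])<.1)];print('base',np.percentile(Q,[.5,99.5],axis=0).round(4).tolist(),cv2.minAreaRect((Q[:,:2]*1000).astype(np.float32)))
E
```

```text
2536 316 379 300 394 [[-0.1531, 0.0016, 0.1307], [-0.0565, 0.0518, 0.1308]] ((-105.60159301757812, 24.711204528808594), (51.10691833496094, 102.15388488769531), 86.0528564453125)
(328, 333) [-0.0871  0.0057  0.1308]
(372, 333) [-0.0877  0.0429  0.1307]
(377, 378) [-0.1356  0.0504  0.1307]
(330, 378) [-0.1344  0.0079  0.1307]
label ((-111.68211364746094, 23.735525131225586), (48.74742889404297, 41.62748336791992), 1.166313886642456)
base [[0.0277, -0.0179, 0.1648], [0.0924, 0.0679, 0.1649]] ((46.70262908935547, 24.40302848815918), (91.97786712646484, 87.56208038330078), 0.9599056243896484)
```

>>> {"fn": "apply_moves", "kwargs": {"rows": [{"xyz": [-35,8,0],"turn": [0,0,0],"grip": 0.9},{"xyz": [-70,16,0],"turn": [0,0,0],"grip": 0.9},{"xyz": [-100,24,10],"turn": [0,0,0.007],"grip": 0.9},{"xyz": [-110,24.5,35],"turn": [0,0,0.007],"grip": 0.9},{"xyz": [-110,24.5,70],"turn": [0,0,0.007],"grip": 0.9},{"xyz": [-110,24.5,100],"turn": [0,0,0.007],"grip": 0.9},{"xyz": [-110,24.5,125],"turn": [0,0,0.007],"grip": 0.9},{"xyz": [-110,24.5,140],"turn": [0,0,0.007],"grip": 0.9},{"xyz": [-110,24.5,149],"turn": [0,0,0.007],"grip": 0.9},{"xyz": [-110,24.5,152],"turn": [0,0,0.007],"grip": 0.9},{"xyz": [-110,24.5,152],"turn": [0,0,0.007],"grip": 0.9},{"xyz": [-110,24.5,152],"turn": [0,0,0.007],"grip": 0.9}]}}

```text
clock: 11.38
tcp_pos: [0.5316, 0.0748, 0.0257]
orientation: [0.001, 0.559, 0.829, 0.0]
wrist_force: [-0.0, 0.6, 0.1]
finger_gap: 0.0766
grip_force: 0.0
```

```bash
python3 - <<'E'
from h import *
c=cam('wrist');s=env.get_state();print(s['tcp_pos'].round(4),s['orientation'].round(4),s['wrist_force'].round(2),s['clock'])
cv2.imwrite('pics/w5.png',cv2.resize(c['color'][200:430,160:500],None,fx=2,fy=2))
E
```

```text
[0.5319 0.0747 0.026 ] [9.000e-04 5.590e-01 8.292e-01 7.000e-04] [0.32 0.28 0.59] 11.4333
```

View pics/w5.png

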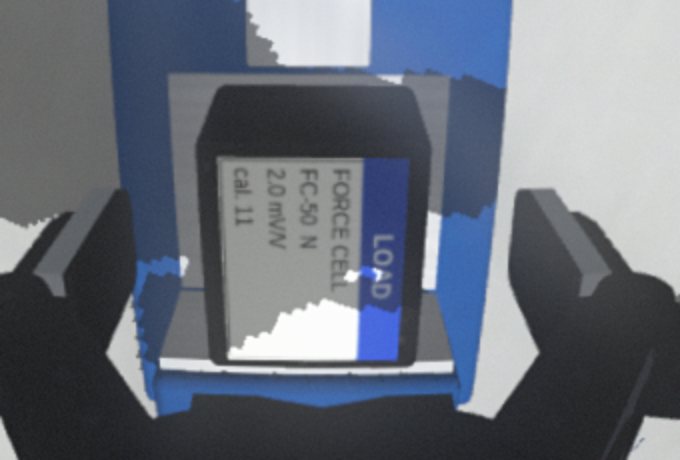

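The crop shows the cell centred between the fingers, its edges at x=205 and 420, and square to them. Closing now.

>>> {"fn": "apply_moves", "kwargs": {"rows": [{"xyz": [0,0,2],"turn": [0,0,0],"grip": 0.6},{"xyz": [0,0,2],"turn": [0,0,0],"grip": 0.45},{"xyz": [0,0,2],"turn": [0,0,0],"grip": 0.4},{"xyz": [0,0,2],"turn": [0,0,0],"grip": 0.4},{"xyz": [0,0,2],"turn": [0,0,0],"grip": 0.4},{"xyz": [0,0,2],"turn": [0,0,0],"grip": 0.4},{"xyz": [0,0,2],"turn": [0,0,0],"grip": 0.4},{"xyz": [0,0,2],"turn": [0,0,0],"grip": 0.4}], "force": 50}}

```text
clock: 12.1
tcp_pos: [0.5313, 0.0744, 0.0235]
orientation: [0.0, 0.559, 0.829, 0.0]
wrist_force: [-1.8, 1.2, 5.6]
finger_gap: 0.043
grip_force: 52.8
```

```bash
python3 - <<'E'
from h import *
from scipy.spatial.transform import Rotation as R
c=dict(np.load('wrist.npz'));T=np.array([.5319,.0747,.026]);M=R.from_quat([.559,.8292,.0007,.0009]).as_matrix()
for p in((314,276),(318,382),(262,330),(369,330)):print(p,((wplane(c,*p,.046)-T)@M).round(4))
P=wpts(c);print([((P[v,316]-T)@M).round(4).tolist() for v in (300,330,360)])
E
```

```text
(314, 276) [ 0.0229 -0.0033 -0.02  ]
(318, 382) [-0.0232 -0.0021 -0.02  ]
(262, 330) [ 0.001  -0.023  -0.0201]
(369, 330) [ 0.0011  0.0171 -0.02  ]
[[0.0138, -0.0027, -0.0203], [0.0005, -0.0027, -0.0186], [-0.0124, -0.0028, -0.0198]]
```

>>> {"fn": "apply_moves", "kwargs": {"rows": [{"xyz": [0,0,-5],"turn": [0,0,0],"grip": 0.4},{"xyz": [0,0,-20],"turn": [0,0,0],"grip": 0.4},{"xyz": [0,0,-40],"turn": [0,0,0],"grip": 0.4},{"xyz": [0,0,-65],"turn": [0,0,0],"grip": 0.4},{"xyz": [0,0,-90],"turn": [0,0,0],"grip": 0.4},{"xyz": [-20,-7,-100],"turn": [0,0,0.03],"grip": 0.4},{"xyz": [-50,-18,-100],"turn": [0,0,0.1],"grip": 0.4},{"xyz": [-80,-29,-100],"turn": [0,0,0.17],"grip": 0.4},{"xyz": [-110,-40,-100],"turn": [0,0,0.24],"grip": 0.4},{"xyz": [-140,-51,-100],"turn": [0,0,0.31],"grip": 0.4},{"xyz": [-170,-62,-100],"turn": [0,0,0.38],"grip": 0.4},{"xyz": [-200,-73,-100],"turn": [0,0,0.45],"grip": 0.4}]}}

```text
clock: 13.1
tcp_pos: [0.5377, -0.1398, 0.1226]
orientation: [-0.0, 0.731, 0.682, -0.0]
wrist_force: [0.4, 0.3, -2.8]
finger_gap: 0.0431
grip_force: 51.9
```

>>> {"fn": "apply_moves", "kwargs": {"rows": [{"xyz": [-30,3,0],"turn": [0,0,0.03],"grip": 0.4},{"xyz": [-60,6,0],"turn": [0,0,0.06],"grip": 0.4},{"xyz": [-90,9,0],"turn": [0,0,0.077],"grip": 0.4},{"xyz": [-115,12,10],"turn": [0,0,0.077],"grip": 0.4},{"xyz": [-124.5,12.3,25],"turn": [0,0,0.077],"grip": 0.4},{"xyz": [-124.5,12.3,35],"turn": [0,0,0.077],"grip": 0.4},{"xyz": [-124.5,12.3,40],"turn": [0,0,0.077],"grip": 0.4},{"xyz": [-124.5,12.3,40],"turn": [0,0,0.077],"grip": 0.4},{"xyz": [-124.5,12.3,40],"turn": [0,0,0.077],"grip": 0.4},{"xyz": [-124.5,12.3,40],"turn": [0,0,0.077],"grip": 0.4}]}}

```text
clock: 13.93
tcp_pos: [0.5426, -0.2625, 0.0833]
orientation: [0.0, 0.755, 0.655, 0.0]
wrist_force: [-0.0, -0.4, -1.5]
finger_gap: 0.0433
grip_force: 51.9
```

```bash
python3 - <<'E'
from h import *
c=cam('wrist');s=env.get_state();print(s['tcp_pos'].round(4),s['orientation'].round(4),s['wrist_force'].round(2),s['clock'])
cv2.imwrite('pics/w6.png',cv2.resize(c['color'][150:430,140:520],None,fx=2,fy=2))
E
```

```text
[ 0.5429 -0.2627  0.0836] [5.000e-04 7.554e-01 6.553e-01 2.000e-04] [ 0.77  0.53 -2.82] 13.9833
```

View pics/w6.png

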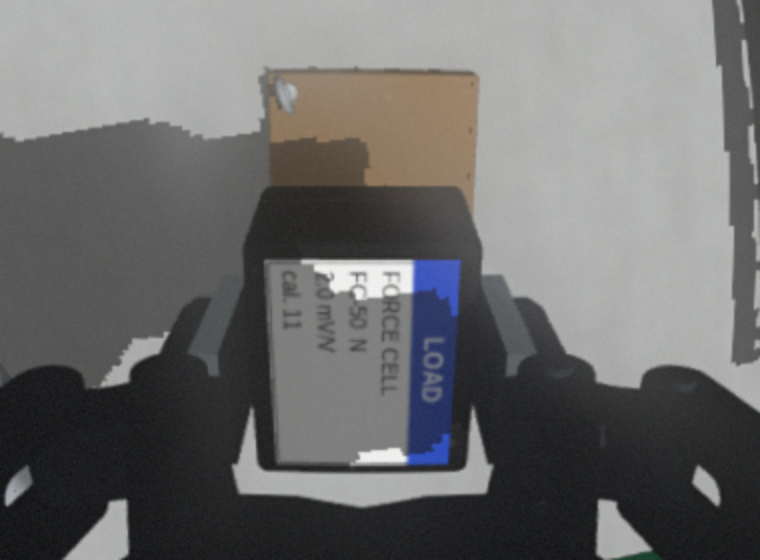

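The crop shows the cell held square over the board. The board's far edge runs from (268,72) to (478,73), and a small wire eye sits at its far-left corner (285,93), away from the finger zone.

```bash
python3 - <<'E'
from h import *
from scipy.spatial.transform import Rotation as R
c=dict(np.load('wrist.npz'));T=np.array([.5429,-.2627,.0836]);M=R.from_quat([.7554,.6553,.0002,.0005]).as_matrix()
H,S,V=cv2.split(cv2.cvtColor(c['color'],cv2.COLOR_BGR2HSV));b=(H>5)&(H<25)&(S>70);b[:180]=0;b[250:]=0;b[:,:260]=0;b[:,395:]=0
b=cv2.morphologyEx(b.astype(np.uint8),cv2.MORPH_OPEN,np.ones((3,3)))>0
v,u=np.nonzero(b);Q=(wplane(c,u,v,.011)-T)@M
for a0 in np.arange(.02,.05,.005):
    k=abs(Q[:,0]-a0)<.0025
    if k.sum()>20: print(round(a0,3),Q[k,1].min().round(4),Q[k,1].max().round(4))
for y0 in(-.02,-.01,0,.01,.02):
    k=abs(Q[:,1]-y0)<.003;print(y0,Q[k,0].max().round(4))
for p in((272,384),(368,384),(274,281),(368,281)):print(((wplane(c,*p,.1045)-T)@M).round(4))
E
```

```text
0.02 -0.0286 0.0315
0.025 -0.0286 0.0313
0.03 -0.0285 0.0318
0.035 -0.0284 0.0316
0.04 0.0015 0.0315
-0.02 0.0343
-0.01 0.0336
0 0.0413
0.01 0.0419
0.02 0.042
[-0.0246 -0.0212 -0.0209]
[-0.0246  0.0175 -0.0209]
[ 0.0207 -0.0179 -0.0209]
[ 0.0206  0.0151 -0.0209]
```

>>> {"fn": "apply_moves", "kwargs": {"rows": [{"xyz": [0,1.5,10],"turn": [0,0,0],"grip": 0.4},{"xyz": [0,1.5,25],"turn": [0,0,0],"grip": 0.4},{"xyz": [0,1.5,38],"turn": [0,0,0],"grip": 0.4},{"xyz": [0,1.5,46],"turn": [0,0,0],"grip": 0.4},{"xyz": [0,1.5,51],"turn": [0,0,0],"grip": 0.4},{"xyz": [0,1.5,54],"turn": [0,0,0],"grip": 0.4},{"xyz": [0,1.5,56],"turn": [0,0,0],"grip": 0.4},{"xyz": [0,1.5,57],"turn": [0,0,0],"grip": 0.4},{"xyz": [0,1.5,57],"turn": [0,0,0],"grip": 0.4},{"xyz": [0,1.5,57],"turn": [0,0,0],"grip": 0.4}]}}

```text
clock: 14.82
tcp_pos: [0.5441, -0.2639, 0.0262]
orientation: [0.0, 0.756, 0.655, 0.0]
wrist_force: [-0.5, -0.1, -1.8]
finger_gap: 0.0432
grip_force: 51.9
```

>>> {"fn": "apply_moves", "kwargs": {"rows": [{"xyz": [0,0,0.5],"turn": [0,0,0],"grip": 0.4},{"xyz": [0,0,1],"turn": [0,0,0],"grip": 0.4},{"xyz": [0,0,1.5],"turn": [0,0,0],"grip": 0.4},{"xyz": [0,0,1.5],"turn": [0,0,0],"grip": 0.4},{"xyz": [0,0,1.5],"turn": [0,0,0],"grip": 0.4}]}}

```text
clock: 15.23
tcp_pos: [0.5437, -0.2636, 0.0242]
orientation: [-0.0, 0.756, 0.655, 0.0]
wrist_force: [-0.0, -0.2, -2.1]
finger_gap: 0.0433
grip_force: 51.9
```

>>> {"fn": "apply_moves", "kwargs": {"rows": [{"xyz": [0,0,0.5],"turn": [0,0,0],"grip": 0.4},{"xyz": [0,0,1],"turn": [0,0,0],"grip": 0.4},{"xyz": [0,0,1],"turn": [0,0,0],"grip": 0.4},{"xyz": [0,0,1],"turn": [0,0,0],"grip": 0.4}]}}

```text
clock: 15.57
tcp_pos: [0.5437, -0.2636, 0.0231]
orientation: [-0.0, 0.756, 0.655, 0.0]
wrist_force: [-0.4, 0.2, -1.7]
finger_gap: 0.0431
grip_force: 51.9
```

>>> {"fn": "apply_moves", "kwargs": {"rows": [{"xyz": [0,0,0.5],"turn": [0,0,0],"grip": 0.4},{"xyz": [0,0,0.5],"turn": [0,0,0],"grip": 0.4},{"xyz": [0,0,0.5],"turn": [0,0,0],"grip": 0.4}]}}

```text
clock: 15.82
tcp_pos: [0.5437, -0.2636, 0.0226]
orientation: [-0.0, 0.756, 0.655, 0.0]
wrist_force: [-0.3, 0.0, -2.1]
finger_gap: 0.0431
grip_force: 51.9
```

>>> {"fn": "apply_moves", "kwargs": {"rows": [{"xyz": [0,0,0.5],"turn": [0,0,0],"grip": 0.4},{"xyz": [0,0,0.5],"turn": [0,0,0],"grip": 0.4},{"xyz": [0,0,0.5],"turn": [0,0,0],"grip": 0.4}]}}

```text
clock: 16.07
tcp_pos: [0.5438, -0.2636, 0.0226]
orientation: [0.0, 0.756, 0.655, 0.0]
wrist_force: [-0.8, 1.5, 2.5]
finger_gap: 0.0429
grip_force: 52.3
```

>>> {"fn": "apply_moves", "kwargs": {"rows": [{"xyz": [0,0,0],"turn": [0,0,0],"grip": 0.53},{"xyz": [0,0,0],"turn": [0,0,0],"grip": 0.57},{"xyz": [0,0,0],"turn": [0,0,0],"grip": 0.62},{"xyz": [0,0,0],"turn": [0,0,0],"grip": 0.66},{"xyz": [0,0,0],"turn": [0,0,0],"grip": 0.66},{"xyz": [0,0,-5],"turn": [0,0,0],"grip": 0.66},{"xyz": [0,0,-20],"turn": [0,0,0],"grip": 0.66},{"xyz": [0,0,-45],"turn": [0,0,0],"grip": 0.66},{"xyz": [0,0,-80],"turn": [0,0,0],"grip": 0.66},{"xyz": [20,0,-110],"turn": [0,0,0],"grip": 0.66},{"xyz": [60,0,-130],"turn": [0,0,0],"grip": 0.66},{"xyz": [100,0,-150],"turn": [0,0,0],"grip": 0.66}]}}

```text
clock: 17.07
tcp_pos: [0.5578, -0.1705, 0.1718]
orientation: [0.001, 0.757, 0.654, 0.001]
wrist_force: [0.6, 0.7, -0.4]
finger_gap: 0.0564
grip_force: 0.0
```

>>> {"fn": "apply_moves", "kwargs": {"rows": [{"xyz": [40,0,-20],"turn": [0,0,0],"grip": 0.66},{"xyz": [80,0,-20],"turn": [0,0,0],"grip": 0.66},{"xyz": [80,0,-20],"turn": [0,0,0],"grip": 0.66},{"xyz": [80,0,-20],"turn": [0,0,0],"grip": 0.66}]}}

```text
clock: 17.4
tcp_pos: [0.569, -0.0885, 0.1904]
orientation: [0.001, 0.754, 0.657, 0.0]
wrist_force: [0.8, 0.1, 0.7]
finger_gap: 0.0566
grip_force: 0.0
```

```bash
python3 - <<'E'
from h import *
ims=[]
for n,bx in(('scene',(360,320,480,410)),('side',(320,320,440,410))):
    c=cam(n);P=pts(c);x0,y0,x1,y1=bx;H,S,V=cv2.split(cv2.cvtColor(c['color'],cv2.COLOR_BGR2HSV))
    o=np.zeros((480,640),bool);o[y0:y1,x0:x1]=1
    k=o&(abs(P[...,2]-.045)<.004);Q=P[k][:,:2]*1000;print(n,'cell',k.sum(),np.median(P[k][:,2]).round(4),cv2.minAreaRect(Q.astype(np.float32)))
    k=o&(abs(P[...,2]-.011)<.005)&(H>5)&(H<25)&(S>70);print('board',cv2.minAreaRect((P[k][:,:2]*1000).astype(np.float32)))
    ims.append(cv2.resize(c['color'][y0-40:y1+20,x0-30:x1+30],None,fx=2,fy=2))
cv2.imwrite('pics/end.png',np.hstack(ims));print(env.get_state()['clock'])
E
```

```text
scene cell 588 0.0442 ((541.464111328125, -262.9091491699219), (51.91009521484375, 43.29770278930664), 81.45209503173828)
board ((542.3595581054688, -262.733642578125), (85.38768768310547, 61.13343048095703), 80.76466369628906)
side cell 630 0.0456 ((572.6690063476562, -224.28543090820312), (166.39060974121094, 59.91697692871094), 52.0729866027832)
board ((571.03369140625, -232.544189453125), (181.96240234375, 85.72083282470703), 52.50325393676758)
17.5
```

View pics/end.png

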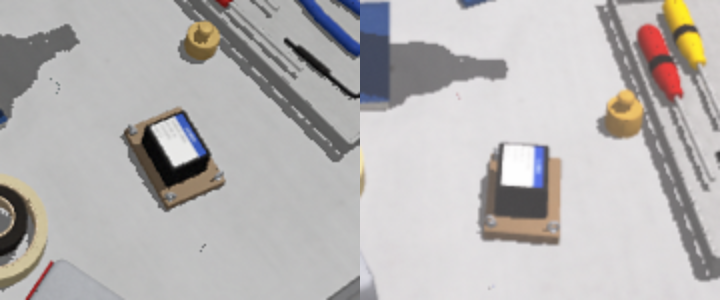

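The cell sits centred on the board within 1 mm and aligned within 1°. The brass weight is undisturbed and the gripper is clear.

```bash
python3 -c "
from h import *
print(ticket.hand_in())"
```

```text
the job is handed in; nothing more can be done
None
```

The job is handed in: I lifted the pawl off the wheel without reaching its stop, held it until the jaw had fully backed off, let go of the knob, and set the force cell in the middle of the load board (within about 1 mm and 1° by the scene camera), in 17.5 s.

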